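# Hang the rod rest back on its stand

## Task

The metal rod rest (a broad plate on two legs, with a notched ridge on top) has been left lying on its side on the glassworker's bench. First stand it up on its two legs on the bench and let go of it; then take it again and hang it astride the crossbar of the taller of the two iron stands, well clear of both posts, with the bar seated between the two small rods under its plate so that it hangs straight, and let go. Never drop it or let it fall over, and leave everything else on the bench where it is.

Things in the scene. Friction and masses are not known exactly. Their poses are not given: they have to be found in the camera images.
- saddle: Rod rest, bare grey metal, about 0.35 kg: a flat top plate 154 x 60 x 4 mm on two parallel legs 80 mm high, with a notched ridge along the middle of its top. Axes as it stands: x across the legs, along the plate's 154 mm; y along the ridge and the future bar; z up. Origin midway between the feet, in their plane. It starts on its side, leaning on one foot and the plate's edge, z 61 degrees off vertical.
- saddle_seat (a point): Centre of the top plate's underside, where the bar bears: (0, 0, 80) mm in saddle, axes the same. In that frame, mm, all for y -30..30: plate x -77..77, z 80..84; legs x 28..32 and -32..-28, z 0..80; two locating rods 8 mm thick along y under the plate at x = 15 and -15, z = 76, the bar goes between them and leaves through the open ends at y = -30 and 30.
- saddle_ridge (a point): Middle of the ridge's toothed top edge: (0, 0, 120) mm in saddle, axes the same. The ridge is an upright plate 8 mm thick (x -4..4), y -30..30, solid for z 84..114, with teeth up to z = 120. The flush ends of ridge and top plate, 60 mm apart along y, can be gripped too. The centre of mass lies near z = 68 mm on the middle line.
- stand: The taller iron stand, fixed: two posts 16 mm thick, 220 mm apart, on round feet 76 mm across and 10 mm high, a strip on the bench between them 24 mm wide and 6 mm high, and at the top a round crossbar 16 mm thick along the stand's y axis. Nothing stands above the bar, whose top is 150 mm over the bench. Origin on the bench under the bar's middle, z up.
- stand_bar (a point): Middle of the taller stand's crossbar, on its top line, 150 mm above the bench; axes as stand. When the rod rest hangs, its seat lies here, or within 70 mm of here along the bar.
- low_stand: The lower iron stand, the same shape but with the top of its bar only 70 mm above the bench; fixed, not to be used. Origin on the bench under the middle of its bar, bar along its y.
- block: Bystander: dark graphite block 35 x 100 x 22 mm high, long along its y. Origin at the centre of its underside.
- paddle: Bystander: flat metal paddle with a wooden handle, about 160 mm long, lying along its x. Origin at its underside.
- tub: Bystander: white plastic tub with lid, 84 mm across, 100 mm high. Origin at the centre of its underside.
- rod_jar: Bystander: glass jar 72 mm across, 85 mm high, with rods standing in it up to 190 mm. Origin at the centre of its underside.
- tweezer: Bystander: steel tweezers 140 mm long, 24 mm wide, 12 mm high, lying along their x. Origin at the centre of their underside.
- jar: Bystander: small closed jar, 60 mm across, 80 mm high. Origin at the centre of its underside.
Mind the look-alikes: they are no part of the job. Leave any pink or yellow look-alike of the saddle alone.

How it is judged:
By the outcome, as a careful person would: the job done as asked, in the order asked, and still so for the second after the job is handed in, with the robot touching nothing.
It also fails if it takes over 72 s, if anything falls off the work surface, if the arm or the gripper's body presses on something with over 40 N, if the wrist force passes 120 N, or if a joint passes its speed limit or range.

## Robot

A 7-joint arm with a two-finger parallel gripper is mounted at the origin on the work surface. World frame = base frame: x ahead of the robot, y to its left, z up, the work surface at z = 0. Lengths are in mm, angles in rad, forces in N, time in s.
With the tool pointing down it reaches from about 425 to 925 mm from the base axis. Payload 6.8 kg.
Tool frame: the origin (TCP) lies at the centre of the arm's flange, where the gripper is bolted on; the fingertips stand 182 mm ahead of it and the grasp point (between the pads) lies ahead of it (manip.grasp_offset is the z of the grasp point in the tool frame, in mm); z points along the fingers, y is the line along which they close (so a half turn about z gives the same grasp; the last joint's range is limited). The gripper opens to 88 mm and grips with 3 to 60 N. Pads are 20 mm wide; open, the fingers measure 115 mm over their backs; the gripper's body (75 mm by 178 mm) begins 61 mm behind the grasp point.
Start: joints at [1.145, 0.477, 0.022, 1.555, -0.011, 1.109, -0.083], TCP at [210.928, -641.211, 404.664] pointing down, gripper open.
Joint ranges: [-2.96, 2.96], [-0.34, 2.1], [-1.41, 1.46], [0.24, 2.44], [-1.37, 4.51], [0.17, 1.92], [-2.96, 2.96]. Speed limits (rad/s): [2.39, 2.39, 3.14, 3.14, 3.14, 3.14, 3.14].

## Interface

Orientations are given as [roll, pitch, yaw] about the fixed x, y, z axes, in that order (R = Rz(yaw) Ry(pitch) Rx(roll)).
In Python, from bench import get_obs, optics, manip gives the robot as it stands.
- The arm moves only by the tool play_rows, never from a script. Its argument "steps" is one flat list of numbers, 7 for each row, row after row: the shift along the tool's x, y, z each as a share of 30 mm, from -1 to 1, then the turn, a rotation vector about the tool's x, y, z each as a share of 4 degrees, from -1 to 1, then the opening, from 0 (shut) to 1 (fully open). A call has 1 to 12 rows; each row shifts and turns the commanded pose from where the row before left it, along the tool's axes as they then stand; what a row does not reach is not made up. A row lasts 1/8 s, in which the tool goes at most 62.5 mm and 10.7 degrees, less where a joint would pass 70% of its speed; a pose out of reach is approached as far as the arm can. A call with a number of a shift or a turn outside -1 to 1 is refused whole. A call with a gripper value outside its range is refused whole. The fingers move at their own pace and stop on an object; "grip_force" is the grip in N (left out, the last holds). Time passes only in rows, so rows that do not move let the fingers close. It gives the time, the measured TCP pose, the force, the opening and the grip force at its end, in the units of the state.
- get_obs(): the state, without advancing time (a new reading comes with each control period).
- optics.capture(name): name is "scene" or "top" or "wrist"; returns the picture (384x512x3 uint8, blue, green, red); there is no depth.
- optics.camera_model(name): a dict with "K" (3x3 intrinsics, pixels), "R" (3x3) and "t" (3): a world point X has camera coordinates R X + t. Camera axes: x right, y down, z forward; pixel columns grow to the right and rows downward; lengths in mm; the calibration is good to about 2 mm. A picture is of the moment at which its call begins: read the wrist's pose just before it. camera_model takes no time and is no camera call; for the wrist camera it gives the pose at the moment of the call.
- manip.hand_in(): hands the job in; it is judged then, once.
The state is a dict: "t": time; "qpos": joint angles; "qd": joint speeds; "joint_torque": joint torques, N m; "tool_pos": TCP position; "orientation": TCP orientation; "ft_force": force on the tool from outside, world axes, zero at the start; "moment": the same for the moment, N m; "finger_gap": opening from 0.0 (shut) to 1.0 (fully open); "finger_force": force on a finger pad.
Only numpy, scipy, OpenCV 4.12 (cv2) and the standard library are available. Lean on these libraries where they do the work, as an engineer would, in place of code of your own. Each camera call takes 0.05 s, during which the arm holds its last target. There are 200 camera calls.

## Working session

There is one attempt and no reset: what is moved stays moved. The work goes in short steps, Python scripts to look and compute and a tool call to move; the robot and the scene stay as the last step left them, time stands still between calls to the robot, and variables do not carry over. Pictures are saved under pics/ and viewed, at most 10 in all, crops included, and the job is handed in when it is done.

Besides the shell and the picture viewer there is one more tool, called after ">>>" as name(argument=value, ...) on one line, values as JSON. play_rows: Moves the arm, as the interface text tells. Its arguments: {"type":"object","properties":{"steps":{"type":"array","items":{"type":"number","minimum":-1,"maximum":1}},"grip_force":{"type":"number"}},"required":["steps"]}

```bash
ls; mkdir -p pics; python3 - <<'E'
from bench import get_obs, optics, manip
import cv2, numpy as np
o=get_obs(); print(o['t'],o['tool_pos'],o['orientation'],o['finger_gap'],manip.grasp_offset)
for n in ['scene','top','wrist']:
    im=optics.capture(n); cv2.imwrite(f'pics/{n}0.png',im)
    m=optics.camera_model(n); print(n,np.round(m['K'],1).tolist(),np.round(m['R'],3).tolist(),np.round(m['t'],1).tolist())
a=cv2.imread('pics/scene0.png');b=cv2.imread('pics/top0.png')
E
```

```text
pics
0.0 [ 210.86137502 -640.93230556  403.70815749] [-3.13980046e+00  1.82473696e-04  3.17890306e-01] 0.9999308460798899 163.3
scene [[369.7, 0.0, 252.9], [0.0, 369.7, 195.9], [0.0, 0.0, 1.0]] [[0.535, 0.845, -0.009], [0.606, -0.391, -0.692], [-0.589, 0.365, -0.721]] [-263.8, -234.3, 1377.1]
top [[384.8, 0.0, 253.6], [0.0, 384.8, 192.4], [0.0, 0.0, 1.0]] [[-0.014, -1.0, -0.009], [-0.985, 0.016, -0.171], [0.171, 0.006, -0.985]] [0.4, 499.7, 1151.6]
wrist [[297.8, 0.0, 261.5], [0.0, 297.8, 189.5], [0.0, 0.0, 1.0]] [[0.311, -0.95, -0.001], [-0.906, -0.297, 0.301], [-0.286, -0.093, -0.954]] [-674.6, -35.3, 392.0]
```

```bash
python3 - <<'E'
import cv2
for n in ['scene','top']:
    im=cv2.imread(f'pics/{n}0.png'); cv2.imwrite(f'pics/{n}0b.png',cv2.resize(im,(800,600),interpolation=cv2.INTER_CUBIC))
E
```

```text
(no output)
```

View pics/scene0b.png

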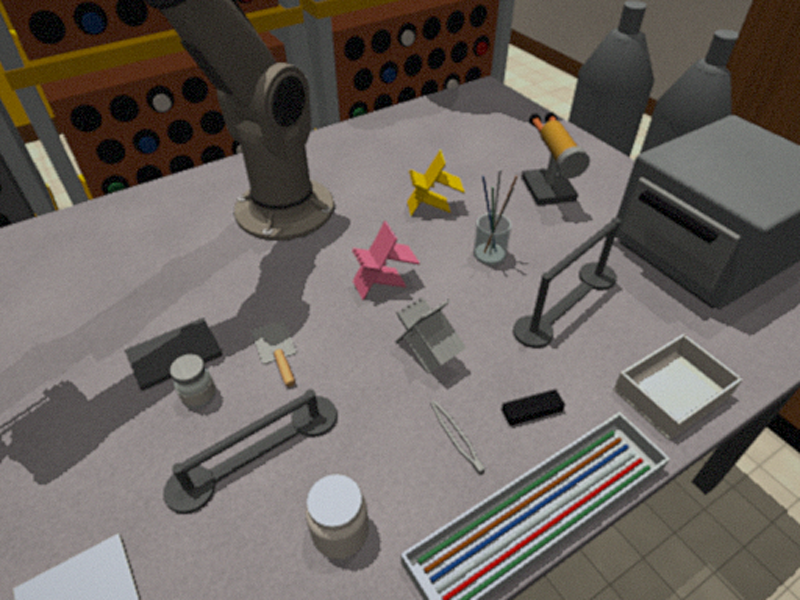

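View pics/top0b.png

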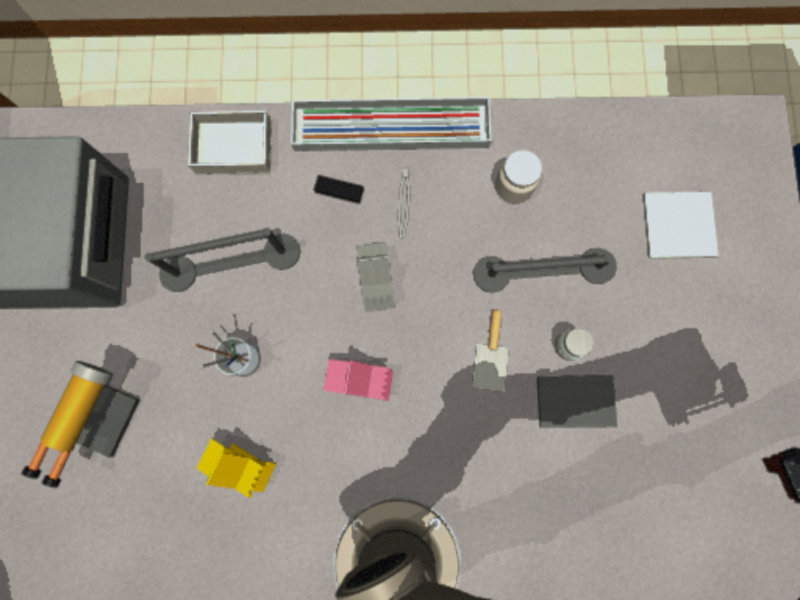

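The scene view shows the grey saddle at about (430,330) on its side, the tall stand at (570,280), and the low stand at (250,450). In the top view the saddle is at (376,275), with the tall stand's bar running from (152,258) to (272,235). Next I'll enlarge these areas.

```bash
python3 - <<'E'
import cv2, numpy as np
s=cv2.imread('pics/scene0.png');t=cv2.imread('pics/top0.png')
def crop(im,x,y,w,h,W,H):
    c=cv2.resize(im[y:y+h,x:x+w],(W,H),interpolation=cv2.INTER_CUBIC)
    k=W/w
    for i in range(0,w,10): cv2.putText(c,str(x+i),(int(i*k),8),0,.3,(0,0,255)); cv2.line(c,(int(i*k),10),(int(i*k),14),(0,0,255))
    for j in range(0,h,10): cv2.putText(c,str(y+j),(0,int(j*k)+4),0,.3,(0,0,255)); cv2.line(c,(20,int(j*k)),(24,int(j*k)),(0,0,255))
    return c
a=crop(s,245,180,60,60,400,400); b=crop(t,215,145,60,60,400,400)
c=crop(s,320,135,84,42,400,200)[:200]; 
c=crop(s,320,135,90,45,400,200); d=crop(t,90,140,110,55,400,200)
cv2.imwrite('pics/c1.png',np.vstack([np.hstack([a,b]),np.hstack([c,d])]))
E
```

```text
(no output)
```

View pics/c1.png

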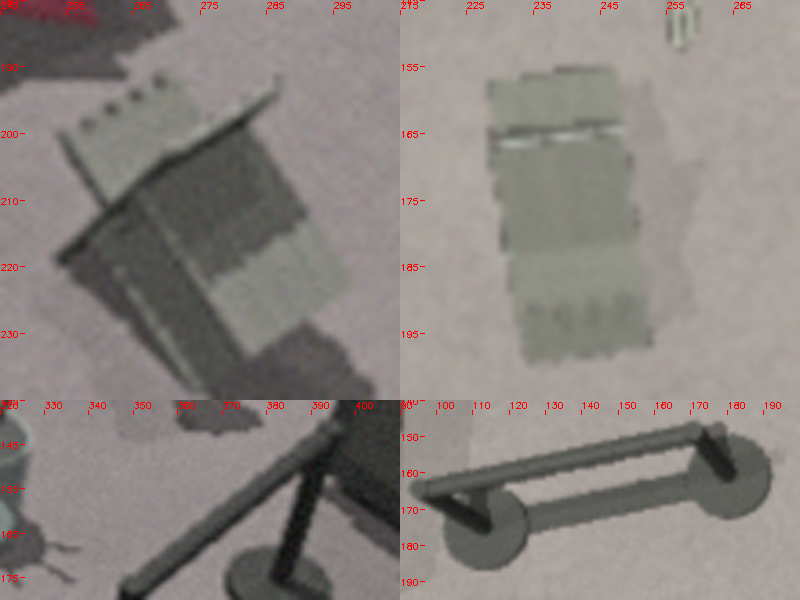

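The saddle lies with its ridge towards the base, its legs pointing away, and its high plate edge at top-view (233,166)–(248,164). I'll fit model poses to the corner pixels I read from both views.

```bash
cat > h.py <<'E'
import numpy as np, cv2
from scipy.optimize import least_squares
from scipy.spatial.transform import Rotation as Ro
from bench import optics
def proj(m,X):
    c=np.asarray(X,float)@np.array(m['R']).T+np.array(m['t']); p=c@np.array(m['K']).T
    return p[:,:2]/p[:,2:]
def fit(obs,p0,pose):
    # obs: list of (model, modelpoints, pixels)
    f=lambda p: np.concatenate([(proj(m,pose(p)[0]@np.array(M,float).T and 0) if 0 else proj(m,np.array(M,float)@pose(p)[0].T+pose(p)[1])-np.array(q)).ravel() for m,M,q in obs])
    r=least_squares(f,p0,loss='soft_l1'); return r.x,np.round(r.fun.reshape(-1,2),1)
E
sed -i 's/(proj(m,pose(p)\[0\]@np.array(M,float).T and 0) if 0 else \(.*\)-np.array(q)).ravel()/(\1-np.array(q)).ravel()/' h.py
cat > m1.py <<'E'
from h import *
S,T=optics.camera_model('scene'),optics.camera_model('top')
sc=lambda x,y:(245+x/6.667-.4,180+y/6.667-.4); tp=lambda x,y:(215+(x-400)/6.667-.4,145+y/6.667-.4)
pose=lambda p:((Ro.from_euler('z',p[3])*Ro.from_euler('y',-p[4])).as_matrix(),p[:3])
o=[(S,[(-77,-30,84),(77,30,84),(32,-30,0),(32,30,0),(0,-30,120),(0,-30,84)],[sc(55,262),sc(280,80),sc(250,355),sc(345,272),sc(58,135),sc(108,208)]),
(T,[(32,30,0),(32,-30,0),(77,30,82),(77,-30,82),(4,30,120),(4,-30,120),(4,30,84),(4,-30,84)],[tp(488,80),tp(617,68),tp(490,143),tp(628,130),tp(528,360),tp(650,345),tp(505,250),tp(638,240)])]
p,r=fit(o,[640,0,30,0,1.06],pose); print('saddle',p.round(3),r.tolist())
R,t=pose(p)
for X in [(0,0,120),(0,0,84),(0,0,68),(77,0,84),(-32,0,0),(-77,0,80),(32,0,0)]: print(X,(R@X+t).round(1))
sp=lambda p:(Ro.from_euler('z',p[3]).as_matrix(),p[:3])
l=lambda x,y:(90+(x-400)/3.636-.4,140+(y-400)/3.636-.4)
o=[(S,[(0,-118,142),(0,118,142),(0,-110,10),(0,110,10)],[(347.5,179.2),(392.3,144.6),(341,212),(382.7,176.6)]),
(T,[(0,118,142),(0,-118,142),(0,110,10),(0,-110,10)],[l(415,490),l(700,430),l(486,527),l(730,475)])]
p,r=fit(o,[650,300,0,0],sp); print('stand',p.round(3),r.tolist())
E
python3 m1.py
```

```text
saddle [6.0011e+02 3.9779e+01 2.6496e+01 1.1300e-01 1.0870e+00] [[-0.5, 0.1], [-0.1, -1.0], [-0.4, 0.1], [1.8, 1.5], [-0.4, 0.1], [-0.6, -0.2], [0.2, 0.3], [-0.1, -0.3], [-0.1, 0.9], [-0.3, 0.2], [-2.0, -6.2], [-0.4, -6.4], [0.6, 1.1], [0.1, 0.1]]
(0, 0, 120) [494.6  27.8  82.3]
(0, 0, 84) [526.2  31.4  65.6]
(0, 0, 68) [540.3  33.   58.1]
(77, 0, 84) [561.8  35.4 133.7]
(-32, 0, 0) [585.3  38.1  -1.8]
(-77, 0, 80) [494.1  27.8  -4.4]
(32, 0, 0) [614.9  41.5  54.8]
stand [ 5.95337e+02  3.40148e+02 -7.89300e+00  1.97000e-01] [[-0.0, 1.8], [2.6, -1.6], [0.3, -0.2], [-0.1, -0.2], [0.3, 0.6], [1.6, 0.5], [0.1, -0.3], [-0.5, 0.1]]
```

```bash
sed -i 's/(4,30,120),(4,-30,120),(4,30,84)/(-77,30,84),(-77,-30,84),(4,30,84)/; s/(0,-118,142),(0,118,142)/(0,-112,142),(0,112,142)/; s/(0,118,142),(0,-118,142)/(0,112,142),(0,-112,142)/' m1.py; python3 m1.py
```

```text
saddle [6.00883e+02 3.96210e+01 2.68560e+01 1.06000e-01 1.08400e+00] [[-0.3, -0.1], [0.3, -0.9], [-0.3, 0.2], [2.0, 1.7], [-0.1, 0.0], [-0.4, -0.2], [0.2, -0.1], [-0.0, -0.6], [-0.1, 0.4], [-0.3, -0.1], [-0.2, 0.0], [0.0, 0.1], [0.4, 0.7], [0.0, -0.1]]
(0, 0, 120) [495.4  28.4  83. ]
(0, 0, 84) [527.   31.8  66.1]
(0, 0, 68) [541.1  33.3  58.7]
(77, 0, 84) [562.9  35.6 134.2]
(-32, 0, 0) [586.   38.   -1.4]
(-77, 0, 80) [494.8  28.3  -3.8]
(32, 0, 0) [615.8  41.2  55.1]
stand [ 5.95096e+02  3.38958e+02 -7.07000e+00  1.96000e-01] [[0.9, 0.6], [1.2, -0.8], [-0.1, -0.3], [-0.3, -0.3], [2.6, 0.1], [-0.1, 0.9], [0.4, -0.3], [-0.1, 0.1]]
```

Both fits hold up: heights are within about 4 mm of the text. The saddle's yaw is 0.106 and the stand is at (595,339) with yaw 0.196. Next is a planner that prints rows for the stand-up grasp, which grips the ridge's flush ends with a 31° lean.

```bash
cat > plan.py <<'E'
# python3: rows(list of (grasp point, lean deg, yaw rad), mm/row, deg/row, opening) from the pose as it stands
import numpy as np
from scipy.spatial.transform import Rotation as Ro
from bench import get_obs, manip
G=manip.grasp_offset
def tool(g,lean,yaw):
    R=Ro.from_euler('z',yaw)*Ro.from_euler('x',np.pi)*Ro.from_euler('y',lean,degrees=True)
    return np.array(g,float)-R.apply([0,0,G]),R
def rows(wps,grip,mm=28,deg=3.8,start=None):
    o=get_obs(); p=np.array(o['tool_pos']); R=Ro.from_euler('xyz',o['orientation']); out=[]
    for w in wps:
        p1,R1=tool(*w); d=(R.inv()*R1).as_rotvec(degrees=True)
        n=max(1,int(np.ceil(max(np.linalg.norm(p1-p)/mm,np.linalg.norm(d)/deg))))
        p0,R0=p,R
        for k in range(1,n+1):
            pk=p0+(p1-p0)*k/n; Rk=R0*Ro.from_rotvec(d*k/n,degrees=True)
            s=np.round(R.inv().apply(pk-p)/30,2); r=np.round((R.inv()*Rk).as_rotvec(degrees=True)/4,2)
            out.append([*s,*r,grip]); p=p+R.apply(s*30); R=R*Ro.from_rotvec(r*4,degrees=True)
    for i in range(0,len(out),12): print(i,'[',', '.join(f'{v:g}' for r in out[i:i+12] for v in r),']')
    print('end',p.round(1),'grasp',(p+R.apply([0,0,G])).round(1),R.as_euler('xyz').round(3))
def state():
    o=get_obs(); p=np.array(o['tool_pos']); R=Ro.from_euler('xyz',o['orientation'])
    print('t',round(o['t'],2),'grasp',(p+R.apply([0,0,G])).round(1),'eul',np.round(o['orientation'],3),'gap',round(o['finger_gap'],3),'F',np.round(o['ft_force'],1),'ff',np.round(o['finger_force'],1),'q',np.round(o['qpos'],2))
E
python3 -c "
from plan import *
rows([((450,-300,250),0,.2),((513,30,196),31,.106)],1)"
```

```text
0 [ 0.74, -0.55, -0.02, -0, 0, 0.11, 1, 0.74, -0.56, -0.02, -0, 0, 0.11, 1, 0.73, -0.57, -0.02, -0, 0, 0.12, 1, 0.73, -0.57, -0.02, -0, 0, 0.11, 1, 0.72, -0.58, -0.02, -0.01, 0, 0.11, 1, 0.72, -0.58, -0.02, 0, 0, 0.11, 1, 0.72, -0.59, -0.02, 0, 0, 0.12, 1, 0.71, -0.59, -0.02, 0, 0, 0.11, 1, 0.7, -0.6, -0.02, -0, 0, 0.11, 1, 0.7, -0.61, -0.02, -0, 0, 0.11, 1, 0.7, -0.61, -0.02, -0, 0, 0.12, 1, 0.69, -0.61, -0.02, -0, 0, 0.11, 1 ]
12 [ 0.69, -0.62, -0.02, -0.01, 0, 0.11, 1, 0.68, -0.63, -0.03, 0, 0, 0.11, 1, 0.67, -0.63, -0.02, 0, 0, 0.12, 1, 0.12, -0.89, 0.21, -0.03, 0.65, 0.11, 1, 0.11, -0.88, 0.22, -0.03, 0.64, 0.11, 1, 0.08, -0.89, 0.22, -0.03, 0.65, 0.11, 1, 0.07, -0.89, 0.23, -0.03, 0.64, 0.11, 1, 0.06, -0.89, 0.22, -0.03, 0.65, 0.11, 1, 0.04, -0.89, 0.22, -0.03, 0.64, 0.11, 1, 0.02, -0.89, 0.23, -0.03, 0.65, 0.1, 1, 0, -0.9, 0.22, -0.03, 0.64, 0.11, 1, -0.01, -0.89, 0.22, -0.03, 0.65, 0.11, 1 ]
24 [ -0.03, -0.89, 0.21, -0.03, 0.65, 0.11, 1, -0.05, -0.89, 0.22, -0.03, 0.64, 0.11, 1, -0.06, -0.9, 0.21, -0.03, 0.65, 0.11, 1 ]
end [429.4  21.2 335.9] grasp [513.   30.1 195.9] [-3.141 -0.541  0.106]
```

>>> play_rows(steps=[0.74,-0.56,-0.02,0,0,0.11,1,0.74,-0.56,-0.02,0,0,0.11,1,0.73,-0.57,-0.02,0,0,0.12,1,0.73,-0.57,-0.02,0,0,0.11,1,0.72,-0.58,-0.02,0,0,0.11,1,0.72,-0.58,-0.02,0,0,0.11,1,0.72,-0.59,-0.02,0,0,0.12,1,0.71,-0.59,-0.02,0,0,0.11,1,0.7,-0.6,-0.02,0,0,0.11,1,0.7,-0.6,-0.02,0,0,0.11,1,0.7,-0.61,-0.02,0,0,0.12,1,0.69,-0.61,-0.02,0,0,0.11,1])

```text
t: 1.65
tool_pos: [402.5, -367.6, 411.7]
orientation: [-3.141, 0.0, 0.223]
ft_force: [-0.2, -0.5, -0.2]
finger_gap: 0.998
finger_force: 0.0
```

>>> play_rows(steps=[0.69,-0.62,-0.02,0,0,0.11,1,0.68,-0.63,-0.02,0,0,0.11,1,0.67,-0.63,-0.02,0,0,0.12,1,0.12,-0.89,0.21,-0.03,0.65,0.11,1,0.11,-0.88,0.22,-0.03,0.64,0.11,1,0.08,-0.89,0.22,-0.03,0.65,0.11,1,0.07,-0.89,0.23,-0.03,0.64,0.11,1,0.06,-0.89,0.22,-0.03,0.65,0.11,1,0.04,-0.89,0.22,-0.03,0.64,0.11,1,0.02,-0.89,0.23,-0.03,0.65,0.1,1,0,-0.9,0.22,-0.03,0.64,0.11,1,-0.01,-0.89,0.22,-0.03,0.65,0.11,1])

```text
t: 3.15
tool_pos: [434.2, -58.5, 355.3]
orientation: [3.137, -0.407, 0.131]
ft_force: [-0.2, 0.4, -0.5]
finger_gap: 0.996
finger_force: 0.0
```

>>> play_rows(steps=[-0.03,-0.89,0.21,-0.03,0.65,0.11,1,-0.05,-0.89,0.22,-0.03,0.64,0.11,1,-0.06,-0.9,0.21,-0.03,0.65,0.11,1,0,0,0,0,0,0,1,0,0,0,0,0,0,1])

```text
t: 3.78
tool_pos: [430.0, 15.0, 337.4]
orientation: [3.138, -0.532, 0.108]
ft_force: [0.8, -1.0, 0.1]
finger_gap: 1.002
finger_force: 0.0
```

```bash
python3 -c "
from plan import *
state()
from h import *
im=optics.capture('wrist'); W=optics.camera_model('wrist')
R=(Ro.from_euler('z',.106)*Ro.from_euler('y',-1.065)).as_matrix(); t=np.array([600.9,39.6,28.5])
P=[(x,y,z) for x,z in [(77,84),(77,80),(4,120),(-4,120),(4,84),(-77,84),(32,0)] for y in (-30,30)]
k=1.5625; b=cv2.resize(im,(800,600),interpolation=cv2.INTER_CUBIC)
for u,v in proj(W,np.array(P)@R.T+t): cv2.circle(b,(int(u*k),int(v*k)),2,(0,0,255),-1)
cv2.imwrite('pics/w1.png',b)
rows([((513,30,76),31,.106)],1,mm=20)"
```

```text
t 3.77 grasp [512.4  23.3 196.6] eul [ 3.138 -0.532  0.108] gap 1.002 F [ 0.8 -1.   0.1] ff 0.0 q [ 0.05  0.08 -0.25  2.34  0.37  0.2  -2.01]
0 [ -0.29, -0.03, 0.5, 0.01, 0.02, 0, 1, -0.3, -0.04, 0.5, 0, 0.02, 0, 1, -0.29, -0.03, 0.49, 0.01, 0.01, 0, 1, -0.3, -0.03, 0.5, 0.01, 0.02, 0, 1, -0.29, -0.03, 0.5, 0.01, 0.02, 0.01, 1, -0.3, -0.03, 0.5, 0, 0.02, -0, 1, -0.3, -0.03, 0.49, 0.01, 0.02, -0, 1 ]
end [429.3  21.  216. ] grasp [513.   29.9  76. ] [-3.142 -0.541  0.106]
```

View pics/w1.png

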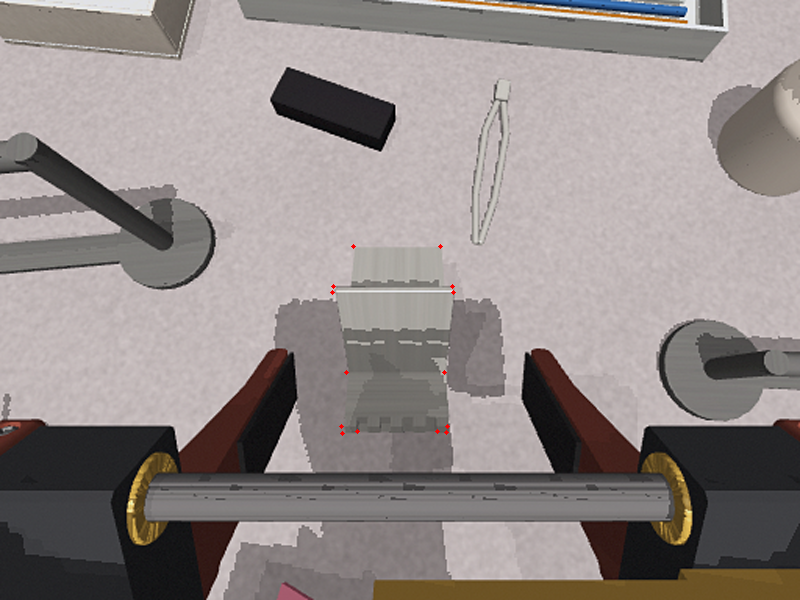

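The overlay matches: ridge teeth at about v 430, plate edge at v 290. Joint 6 is close to its limit at this lean, so I'll use 18° instead and descend with that.

```bash
python3 -c "
from plan import *
rows([((513,30,150),18,.106),((513,30,76),18,.106)],1,mm=18)"
```

```text
0 [ 0.11, -0.06, 0.37, 0.01, -0.78, 0, 1, 0.12, -0.05, 0.37, 0.02, -0.78, 0, 1, 0.15, -0.05, 0.36, 0.01, -0.78, 0, 1, 0.16, -0.06, 0.35, 0.01, -0.78, 0, 1, -0.15, 0, 0.47, 0, -0, 0, 1, -0.15, 0, 0.47, 0, -0, 0, 1, -0.16, 0, 0.47, 0, -0, 0, 1, -0.15, 0, 0.47, 0, -0, 0, 1, -0.15, 0, 0.47, 0, -0, 0, 1 ]
end [462.9  24.7 231.2] grasp [513.1  30.   75.9] [ 3.141 -0.314  0.106]
```

>>> play_rows(steps=[0.11,-0.06,0.37,0.01,-0.78,0,1,0.12,-0.05,0.37,0.02,-0.78,0,1,0.15,-0.05,0.36,0.01,-0.78,0,1,0.16,-0.06,0.35,0.01,-0.78,0,1,-0.15,0,0.47,0,0,0,1,-0.15,0,0.47,0,0,0,1,-0.16,0,0.47,0,0,0,1,-0.15,0,0.47,0,0,0,1,0,0,0,0,0,0,1])

```text
t: 4.95
tool_pos: [461.6, 25.4, 244.4]
orientation: [3.142, -0.312, 0.108]
ft_force: [0.1, 0.0, -1.1]
finger_gap: 1.001
finger_force: 0.0
```

```bash
python3 -c "
from plan import *
state(); rows([((513,30,76),18,.106)],1,mm=12)"
```

```text
t 4.95 grasp [511.4  30.8  89. ] eul [ 3.142 -0.312  0.108] gap 1.001 F [ 0.1  0.  -1.1] ff 0.0 q [-0.03  0.33 -0.19  2.28  0.4   0.24 -2.04]
0 [ -0.05, 0.01, 0.21, -0, 0.02, 0.01, 1, -0.05, 0.02, 0.22, -0.01, 0.01, 0.01, 1 ]
end [462.8  24.6 231.2] grasp [512.9  29.9  75.9] [ 3.141 -0.314  0.106]
```

>>> play_rows(steps=[-0.05,0.01,0.21,0,0.02,0,1,-0.05,0.02,0.22,0,0,0,1,0,0,0,0,0,0,1,0,0,0,0,0,0,0.5,0,0,0,0,0,0,0.5,0,0,0,0,0,0,0.5,0,0,0,0,0,0,0.5], grip_force=25)

```text
t: 5.82
tool_pos: [464.0, 24.9, 232.8]
orientation: [-3.141, -0.317, 0.107]
ft_force: [-0.8, 0.2, 0.8]
finger_gap: 0.683
finger_force: 25.0
```

>>> play_rows(steps=[0,0,0,0,0,0,0,0,0,0,0,0,0,0,0,0,0,0,0,0,0], grip_force=55)

```text
t: 6.2
tool_pos: [464.0, 24.9, 232.7]
orientation: [-3.141, -0.316, 0.107]
ft_force: [-0.7, -0.5, 3.0]
finger_gap: 0.678
finger_force: 55.0
```

```bash
python3 -c "
from plan import *
state(); rows([((513,30,130),18,.106),((530,30,150),-10,.106),((540,30,150),-43,.106)],0,mm=15,deg=3)"
```

```text
t 6.2 grasp [514.5  30.4  77.6] eul [-3.141 -0.316  0.107] gap 0.678 F [-0.7 -0.5  3. ] ff 55.0 q [-0.06  0.36 -0.16  2.28  0.44  0.2  -2.08]
0 [ 0.13, 0, -0.42, -0, -0.01, 0, 0, 0.12, 0, -0.42, -0, -0.01, 0.01, 0, 0.13, 0, -0.42, -0.01, -0, 0, 0, 0.13, 0, -0.42, 0, -0.01, 0, 0, 0.33, 0.01, 0.02, 0, -0.7, 0, 0, 0.33, 0, -0, 0, -0.7, 0, 0, 0.33, 0.01, -0.01, 0, -0.7, 0, 0, 0.33, 0.01, -0.03, 0, -0.7, 0, 0, 0.32, 0, -0.05, 0, -0.7, 0, 0, 0.33, 0.01, -0.06, 0, -0.7, 0, 0, 0.32, 0, -0.08, 0, -0.7, 0, 0, 0.31, 0.01, -0.09, 0, -0.7, 0, 0 ]
12 [ 0.32, 0.01, -0.11, 0, -0.7, 0, 0, 0.3, 0, -0.13, 0, -0.7, 0, 0, 0.27, 0, 0.07, 0, -0.69, 0, 0, 0.28, 0.01, 0.05, 0, -0.69, 0, 0, 0.28, -0, 0.05, 0, -0.68, 0, 0, 0.28, 0, 0.02, 0, -0.69, 0, 0, 0.29, 0.01, 0.02, 0, -0.69, 0, 0, 0.28, -0, 0, 0, -0.69, 0, 0, 0.28, 0, -0.01, 0, -0.68, 0, 0, 0.28, 0.01, -0.03, 0, -0.69, 0, 0, 0.28, -0, -0.04, 0, -0.69, 0, 0, 0.28, 0, -0.05, 0, -0.69, 0, 0 ]
24 [ 0.28, 0.01, -0.06, 0, -0.69, 0, 0, 0.27, -0, -0.08, 0, -0.68, 0, 0 ]
end [650.8  41.8 269.3] grasp [540.1  29.9 149.9] [3.141 0.75  0.106]
```

>>> play_rows(steps=[0.13,0,-0.42,0,0,0,0,0.12,0,-0.42,0,0,0,0,0.13,0,-0.42,0,0,0,0,0.13,0,-0.42,0,0,0,0,0.33,0,0.02,0,-0.7,0,0,0.33,0,0,0,-0.7,0,0,0.33,0,0,0,-0.7,0,0,0.33,0,-0.03,0,-0.7,0,0,0.32,0,-0.05,0,-0.7,0,0,0.33,0,-0.06,0,-0.7,0,0,0.32,0,-0.08,0,-0.7,0,0,0.31,0,-0.09,0,-0.7,0,0])

```text
t: 7.7
tool_pos: [539.2, 32.9, 306.1]
orientation: [-3.14, 0.075, 0.107]
ft_force: [-0.1, -0.0, -4.2]
finger_gap: 0.677
finger_force: 55.0
```

>>> play_rows(steps=[0.32,0,-0.11,0,-0.7,0,0,0.3,0,-0.13,0,-0.7,0,0,0.27,0,0.07,0,-0.69,0,0,0.28,0,0.05,0,-0.69,0,0,0.28,0,0.05,0,-0.68,0,0,0.28,0,0.02,0,-0.69,0,0,0.29,0,0.02,0,-0.69,0,0,0.28,0,0,0,-0.69,0,0,0.28,0,0,0,-0.68,0,0,0.28,0,-0.03,0,-0.69,0,0,0.28,0,-0.04,0,-0.69,0,0,0.28,0,-0.05,0,-0.69,0,0])

```text
t: 9.2
tool_pos: [635.6, 43.2, 276.5]
orientation: [-3.139, 0.652, 0.108]
ft_force: [0.6, -0.6, -4.6]
finger_gap: 0.68
finger_force: 55.0
```

```bash
python3 - <<'E'
from plan import *
state()
from h import *
s=optics.capture('scene');t=optics.capture('top')
S=optics.camera_model('scene')
o=get_obs();p=np.array(o['tool_pos'])+Ro.from_euler('xyz',o['orientation']).apply([0,0,G])
def crop(im,m,w):
    u,v=proj(m,[p])[0].astype(int); print(u,v)
    return cv2.resize(im[v-w:v+w,u-w:u+w],(400,400),interpolation=cv2.INTER_CUBIC)
cv2.imwrite('pics/c2.png',np.hstack([crop(s,S,50),crop(t,optics.camera_model('top'),50)]))
E
```

```text
t 9.2 grasp [537.1  32.9 146.7] eul [-3.139  0.652  0.108] gap 0.68 F [ 0.6 -0.6 -4.6] ff 55.0 q [ 0.04  0.74 -0.31  1.5   0.11  1.57 -1.76]
271 187
239 173
```

View pics/c2.png

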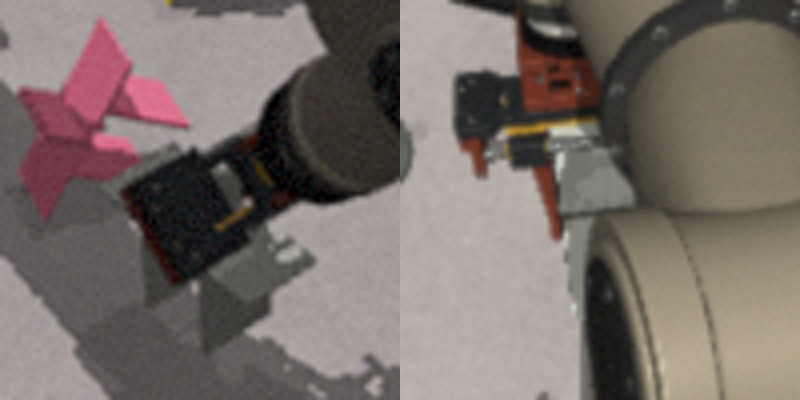

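It's held without slipping, roughly upright, with about 5.5° of turn left. Next I'll finish the turn and lower it to just above the bench.

```bash
python3 - <<'E'
from plan import *
rows([((540,30,130),-43,.106),((540,30,104),-43,.106)],0,mm=8,deg=2)
E
```

```text
0 [ 0.23, 0.03, 0.1, -0, -0.35, 0.01, 0, 0.23, 0.02, 0.09, -0.01, -0.36, 0, 0, 0.24, 0.03, 0.09, -0, -0.35, 0.01, 0, 0.24, 0.02, 0.08, -0, -0.35, 0, 0, 0.15, 0, 0.16, -0, -0, 0, 0, 0.14, 0, 0.16, -0, -0, 0, 0, 0.15, 0, 0.16, -0, -0, 0, 0, 0.15, 0, 0.15, -0, -0, 0, 0 ]
end [650.9  41.9 223.5] grasp [540.2  30.1 104. ] [-3.141  0.75   0.106]
```

>>> play_rows(steps=[0.23,0.03,0.1,0,-0.35,0,0,0.23,0.02,0.09,0,-0.36,0,0,0.24,0.03,0.09,0,-0.35,0,0,0.24,0.02,0.08,0,-0.35,0,0,0.15,0,0.16,0,0,0,0,0.15,0,0.16,0,0,0,0,0.15,0,0.16,0,0,0,0,0,0,0,0,0,0,0,0,0,0,0,0,0,0])

```text
t: 10.42
tool_pos: [650.1, 41.9, 230.3]
orientation: [-3.141, 0.751, 0.108]
ft_force: [0.2, 0.2, -4.2]
finger_gap: 0.678
finger_force: 55.0
```

```bash
python3 - <<'E'
from plan import *
state()
rows([((540,30,104),-43,.106),((540,30,99),-43,.106),((540,30,96),-43,.106)],0,mm=1.5,deg=2)
E
```

```text
t 10.43 grasp [539.3  30.1 110.9] eul [-3.141  0.751  0.108] gap 0.678 F [ 0.2  0.2 -4.2] ff 55.0 q [ 0.03  0.84 -0.3   1.45  0.12  1.63 -1.76]
0 [ 0.03, 0, 0.03, 0, 0, 0, 0, 0.04, 0, 0.03, 0, 0, 0.01, 0, 0.03, 0, 0.03, 0, 0, -0, 0, 0.04, 0.01, 0.03, 0.01, 0, 0, 0, 0.03, -0, 0.03, -0, 0.01, 0.01, 0, 0.03, -0, 0.03, -0, -0, -0, 0, 0.03, -0, 0.03, -0, -0, -0, 0, 0.03, -0, 0.03, -0, -0, -0, 0, 0.02, -0, 0.03, -0, -0, -0, 0, 0.02, -0, 0.03, -0, -0, -0, 0, 0.03, -0, 0.02, -0, -0, -0, 0, 0.02, -0, 0.03, -0, -0, -0, 0 ]
end [650.6  41.7 215.4] grasp [539.9  29.9  95.9] [3.142 0.75  0.106]
```

>>> play_rows(steps=[0.04,0,0.04,0,0,0,0,0.04,0,0.04,0,0,0,0,0.04,0,0.04,0,0,0,0,0.04,0,0.04,0,0,0,0,0.04,0,0.04,0,0,0,0,0,0,0,0,0,0,0])

```text
t: 11.18
tool_pos: [650.3, 41.9, 221.3]
orientation: [-3.141, 0.751, 0.107]
ft_force: [0.0, 1.1, -4.7]
finger_gap: 0.678
finger_force: 55.0
```

>>> play_rows(steps=[0.03,0,0.03,0,0,0,0,0,0,0,0,0,0,0])

```text
t: 11.42
tool_pos: [650.3, 42.0, 220.1]
orientation: [-3.141, 0.751, 0.108]
ft_force: [0.4, 0.0, -4.4]
finger_gap: 0.672
finger_force: 55.0
```

>>> play_rows(steps=[0.02,0,0.02,0,0,0,0,0,0,0,0,0,0,0])

```text
t: 11.68
tool_pos: [650.4, 41.9, 219.5]
orientation: [-3.141, 0.751, 0.107]
ft_force: [-0.6, -0.0, -3.4]
finger_gap: 0.677
finger_force: 55.0
```

>>> play_rows(steps=[0.02,0,0.02,0,0,0,0,0,0,0,0,0,0,0])

```text
t: 11.92
tool_pos: [650.4, 42.0, 219.3]
orientation: [-3.141, 0.752, 0.108]
ft_force: [-1.5, -0.1, 3.7]
finger_gap: 0.678
finger_force: 55.0
```

>>> play_rows(steps=[0.02,0,0.02,0,0,0,0,0,0,0,0,0,0,0])

```text
t: 12.18
tool_pos: [650.4, 42.1, 219.2]
orientation: [-3.141, 0.752, 0.108]
ft_force: [-1.7, 0.2, 8.0]
finger_gap: 0.676
finger_force: 55.0
```

>>> play_rows(steps=[0.02,0,0.02,0,0,0,0,0,0,0,0,0,0,0])

```text
t: 12.42
tool_pos: [650.4, 42.1, 219.0]
orientation: [-3.141, 0.753, 0.108]
ft_force: [-1.5, -0.4, 13.2]
finger_gap: 0.68
finger_force: 55.0
```

```bash
python3 - <<'E'
from plan import *
state(); o=get_obs(); print(np.round(o['moment'],3))
from h import *
s=optics.capture('scene')
c=s[150:240,220:330]; cv2.imwrite('pics/c3.png',cv2.resize(c,(733,600),interpolation=cv2.INTER_CUBIC))
E
```

```text
t 12.43 grasp [539.4  30.1  99.9] eul [-3.141  0.753  0.108] gap 0.68 F [-1.5 -0.4 13.2] ff 55.0 q [ 0.03  0.86 -0.29  1.45  0.12  1.61 -1.76]
[-0.308  1.357  0.035]
```

View pics/c3.png

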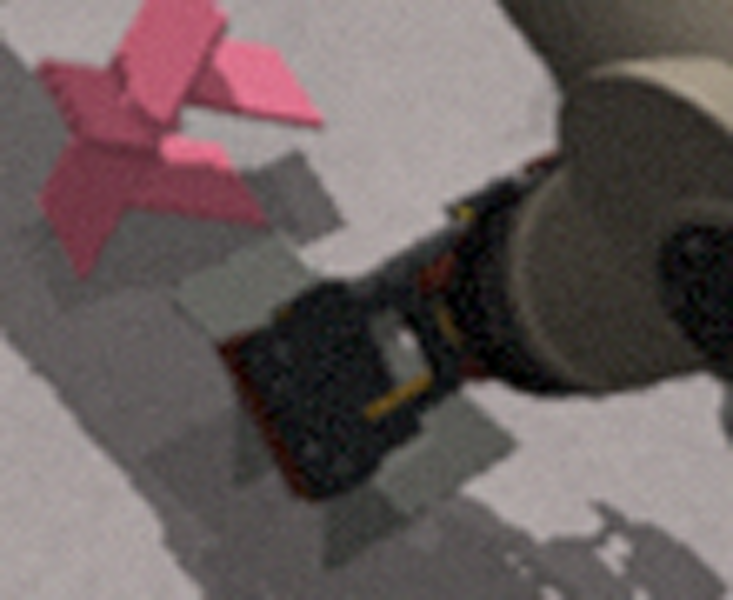

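The saddle stands on both feet and is pressed lightly on the bench. I'll loosen the grip first so it settles flat, then open.

>>> play_rows(steps=[0,0,0,0,0,0,0,0,0,0,0,0,0,0,0,0,0,0,0,0,0], grip_force=6)

```text
t: 12.85
tool_pos: [650.3, 42.1, 218.2]
orientation: [-3.141, 0.753, 0.108]
ft_force: [-0.9, -0.6, 8.7]
finger_gap: 0.682
finger_force: 6.0
```

>>> play_rows(steps=[0,0,0,0,0,0,0.7,0,0,0,0,0,0,0.75,0,0,0,0,0,0,0.85,0,0,0,0,0,0,1,0,0,0,0,0,0,1,0,0,0,0,0,0,1])

```text
t: 13.6
tool_pos: [650.5, 42.0, 216.9]
orientation: [-3.141, 0.751, 0.107]
ft_force: [0.3, 1.2, 0.4]
finger_gap: 0.999
finger_force: 0.0
```

```bash
python3 - <<'E'
from plan import *
state()
# back out along the tool axis, then upright, high, back from saddle
g=np.array([539.4,30.1,99.9]);z=tool(g,-43,.107)[1].apply([0,0,1])
rows([(g-90*z,-43,.107),((490,27,270),0,.107)],1,mm=25)
E
```

```text
t 13.6 grasp [539.7  30.1  97.5] eul [-3.141  0.751  0.107] gap 0.999 F [0.3 1.2 0.4] ff 0.0 q [ 0.03  0.86 -0.29  1.45  0.12  1.61 -1.76]
0 [ -0.02, -0, -0.76, -0, 0, 0, 1, -0.01, -0, -0.77, -0, 0, 0, 1, -0.02, -0, -0.76, -0, 0.01, 0, 1, -0.02, -0, -0.76, -0, -0, 0, 1, -0.73, -0.01, 0.12, -0, 0.9, 0, 1, -0.74, -0, 0.07, -0, 0.89, 0, 1, -0.74, -0.01, 0.03, -0, 0.9, 0, 1, -0.74, -0.01, -0.02, -0, 0.89, 0, 1, -0.74, -0, -0.06, -0, 0.9, 0, 1, -0.73, -0.01, -0.11, -0, 0.89, 0, 1, -0.73, -0.01, -0.16, -0, 0.9, 0, 1, -0.71, -0, -0.2, -0, 0.9, 0, 1 ]
12 [ -0.7, -0.01, -0.25, -0, 0.89, 0, 1, -0.68, -0.01, -0.29, -0, 0.9, 0, 1, -0.67, -0, -0.33, -0, 0.89, 0, 1, -0.64, -0.01, -0.37, -0, 0.9, 0, 1 ]
end [490.   27.  433.3] grasp [490.   27.1 270. ] [-3.141 -0.     0.107]
```

>>> play_rows(steps=[0,0,-0.76,0,0,0,1,0,0,-0.77,0,0,0,1,0,0,-0.76,0,0,0,1,0,0,-0.76,0,0,0,1,-0.73,0,0.12,0,0.9,0,1,-0.74,0,0.07,0,0.89,0,1,-0.74,0,0.03,0,0.9,0,1,-0.74,0,-0.02,0,0.89,0,1,-0.74,0,-0.06,0,0.9,0,1,-0.73,0,-0.11,0,0.89,0,1,-0.73,0,-0.16,0,0.9,0,1,-0.71,0,-0.2,0,0.9,0,1])

```text
t: 15.1
tool_pos: [564.8, 32.7, 383.0]
orientation: [-3.141, 0.248, 0.107]
ft_force: [0.2, -0.3, 0.9]
finger_gap: 0.998
finger_force: 0.0
```

>>> play_rows(steps=[-0.7,0,-0.25,0,0.89,0,1,-0.68,0,-0.29,0,0.9,0,1,-0.67,0,-0.33,0,0.89,0,1,-0.64,0,-0.37,0,0.9,0,1,0,0,0,0,0,0,1,0,0,0,0,0,0,1])

```text
t: 15.85
tool_pos: [492.2, 24.8, 431.8]
orientation: [-3.141, 0.002, 0.107]
ft_force: [-0.3, 0.5, -0.5]
finger_gap: 1.004
finger_force: 0.0
```

```bash
python3 - <<'E'
from plan import *
state()
from h import *
im=optics.capture('wrist'); W=optics.camera_model('wrist'); np.savez('pics/W2.npz',**W); cv2.imwrite('pics/w2raw.png',im)
R=Ro.from_euler('z',.106).as_matrix(); t=np.array([538.5,30.1,0])
P=[(x,y,z) for x,z in [(77,84),(4,120),(-4,120),(-77,84),(32,0),(-32,0)] for y in (-30,30)]
k=1.5625; b=cv2.resize(im,(800,600),interpolation=cv2.INTER_CUBIC)
for u,v in proj(W,np.array(P)@R.T+t): cv2.circle(b,(int(u*k),int(v*k)),2,(0,0,255),-1)
cv2.imwrite('pics/w2.png',b)
rows([((538,30,250),0,.107+np.pi/2)],1)
E
```

```text
t 15.85 grasp [492.   24.9 268.5] eul [-3.141e+00  2.000e-03  1.070e-01] gap 1.004 F [-0.3  0.5 -0.5] ff 0.0 q [ 0.17  0.17 -0.39  1.93  0.07  1.06 -1.71]
0 [ 0.06, -0, 0.03, -0, 0, -0.94, 1, 0.07, 0, 0.02, -0, 0, -0.93, 1, 0.06, 0.01, 0.03, -0, 0, -0.94, 1, 0.06, 0.01, 0.02, -0.01, 0, -0.94, 1, 0.06, 0.02, 0.03, 0, 0, -0.94, 1, 0.06, 0.02, 0.02, 0, 0, -0.93, 1, 0.06, 0.03, 0.03, 0, 0, -0.94, 1, 0.06, 0.02, 0.02, -0, 0.01, -0.94, 1, 0.06, 0.03, 0.03, -0, -0, -0.94, 1, 0.05, 0.04, 0.02, -0, -0, -0.93, 1, 0.05, 0.04, 0.03, -0, -0, -0.94, 1, 0.05, 0.04, 0.02, -0, -0, -0.94, 1 ]
12 [ 0.04, 0.04, 0.03, -0.01, -0, -0.94, 1, 0.05, 0.05, 0.02, 0, -0, -0.93, 1, 0.03, 0.05, 0.03, 0, -0, -0.94, 1, 0.04, 0.06, 0.02, 0, 0, -0.94, 1, 0.03, 0.05, 0.03, -0, 0, -0.94, 1, 0.03, 0.06, 0.02, -0, 0, -0.93, 1, 0.03, 0.06, 0.03, -0, 0, -0.94, 1, 0.02, 0.06, 0.03, -0, 0, -0.94, 1, 0.01, 0.06, 0.02, -0.01, 0, -0.94, 1, 0.02, 0.06, 0.03, 0, 0, -0.93, 1, 0.01, 0.06, 0.02, 0, 0, -0.94, 1, -0, 0.07, 0.03, -0, 0.01, -0.94, 1 ]
end [538.1  30.  413.2] grasp [538.1  30.1 249.9] [-3.142 -0.     1.678]
```

View pics/w2.png

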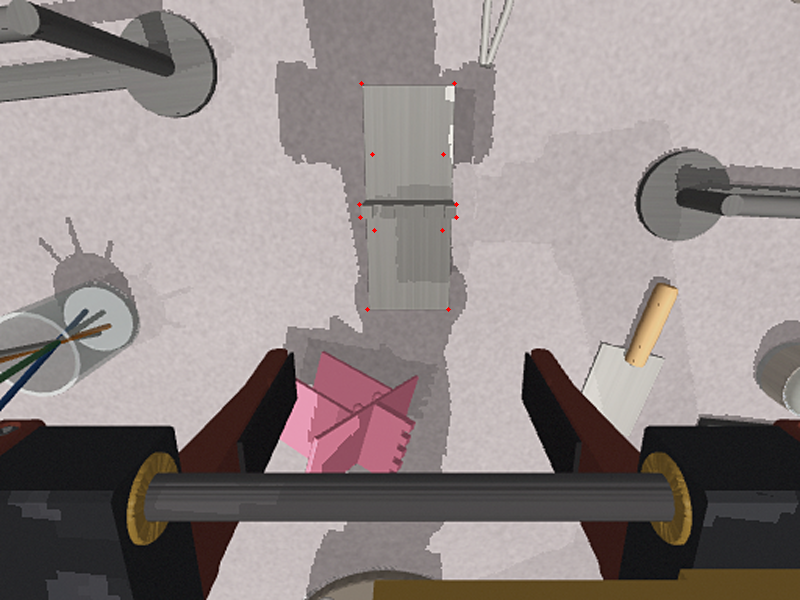

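The saddle stands upright: plate corners at (363,86), (455,85), (368,310) and (451,309), within 2 px of the model at (537.5,29). Now I'll turn 90° to grip the ridge by its 8 mm thickness.

>>> play_rows(steps=[0.06,0,0.03,0,0,-0.94,1,0.07,0,0.02,0,0,-0.93,1,0.06,0.01,0.03,0,0,-0.94,0.5,0.06,0.01,0.02,0,0,-0.94,0.5,0.06,0.02,0.03,0,0,-0.94,0.5,0.06,0.02,0.02,0,0,-0.93,0.5,0.06,0.03,0.03,0,0,-0.94,0.5,0.06,0.02,0.02,0,0,-0.94,0.5,0.06,0.03,0.03,0,0,-0.94,0.5,0.05,0.04,0.02,0,0,-0.93,0.5,0.05,0.04,0.03,0,0,-0.94,0.5,0.05,0.04,0.02,0,0,-0.94,0.5])

```text
t: 17.4
tool_pos: [515.5, 27.5, 422.0]
orientation: [-3.139, 0.001, 0.895]
ft_force: [-0.4, -0.1, -1.3]
finger_gap: 0.502
finger_force: 0.0
```

>>> play_rows(steps=[0.04,0.04,0.03,0,0,-0.94,0.5,0.05,0.05,0.02,0,0,-0.93,0.5,0.03,0.05,0.03,0,0,-0.94,0.5,0.04,0.06,0.02,0,0,-0.94,0.5,0.03,0.05,0.03,0,0,-0.94,0.5,0.03,0.06,0.02,0,0,-0.93,0.5,0.03,0.06,0.03,0,0,-0.94,0.5,0.02,0.06,0.03,0,0,-0.94,0.5,0.01,0.06,0.02,0,0,-0.94,0.5,0.02,0.06,0.03,0,0,-0.93,0.5,0.01,0.06,0.02,0,0,-0.94,0.5,0,0.07,0.03,0,0,-0.94,0.5])

```text
t: 18.9
tool_pos: [538.3, 30.0, 412.7]
orientation: [-3.139, -0.001, 1.68]
ft_force: [0.1, 0.6, -0.6]
finger_gap: 0.499
finger_force: 0.0
```

>>> play_rows(steps=[0,0,0,0,0,0,0.5,0,0,0,0,0,0,0.5])

```text
t: 19.15
tool_pos: [537.8, 30.0, 413.1]
orientation: [-3.14, -0.001, 1.677]
ft_force: [0.0, -1.3, 0.4]
finger_gap: 0.501
finger_force: 0.0
```

```bash
python3 - <<'E'
from plan import *
state()
rows([((537.5,29,160),0,.107+np.pi/2),((537.5,29,107),0,.107+np.pi/2)],.5,mm=20)
E
```

```text
t 19.15 grasp [537.5  30.1 249.8] eul [-3.140e+00 -1.000e-03  1.677e+00] gap 0.501 F [ 0.  -1.3  0.4] ff 0.0 q [ 0.32  0.3  -0.59  1.84  0.19  1.06 -0.24]
0 [ -0.01, -0, 0.6, -0.01, -0, -0, 0.5, -0, -0, 0.6, -0, -0, -0.01, 0.5, -0.01, -0.01, 0.6, -0.01, -0.01, 0, 0.5, -0.01, 0, 0.6, -0, 0, -0, 0.5, -0, -0, 0.59, -0.01, -0, -0.01, 0.5, -0, -0, 0.59, 0, -0, 0, 0.5, -0, -0, 0.59, 0, -0, 0, 0.5, -0, -0, 0.59, 0, -0, 0, 0.5 ]
end [537.5  29.1 270.3] grasp [537.6  29.1 107. ] [ 3.141 -0.     1.678]
```

>>> play_rows(steps=[0,0,0.6,0,0,0,0.5,0,0,0.6,0,0,0,0.5,0,0,0.6,0,0,0,0.5,0,0,0.6,0,0,0,0.5,0,0,0.6,0,0,0,0.5,0,0,0.6,0,0,0,0.5,0,0,0.6,0,0,0,0.5,0,0,0.4,0,0,0,0.5,0,0,0.1,0,0,0,0.5,0,0,0,0,0,0,0.5,0,0,0,0,0,0,0.5])

```text
t: 20.52
tool_pos: [537.7, 30.1, 273.3]
orientation: [3.141, -0.0, 1.678]
ft_force: [-0.0, 1.0, 0.1]
finger_gap: 0.498
finger_force: 0.0
```

>>> play_rows(steps=[0,0,0,0,0,0,0.25,0,0,0,0,0,0,0.15,0,0,0,0,0,0,0.1,0,0,0,0,0,0,0,0,0,0,0,0,0,0,0,0,0,0,0,0,0], grip_force=10)

```text
t: 21.28
tool_pos: [537.5, 30.1, 272.7]
orientation: [-3.141, -0.0, 1.678]
ft_force: [0.3, 0.1, -0.5]
finger_gap: 0.092
finger_force: 10.0
```

>>> play_rows(steps=[0,0,0,0,0,0,0,0,0,0,0,0,0,0,0,0,0,0,0,0,0], grip_force=45)

```text
t: 21.65
tool_pos: [537.5, 30.0, 272.7]
orientation: [-3.141, -0.0, 1.678]
ft_force: [1.1, -0.4, -0.9]
finger_gap: 0.09
finger_force: 45.0
```

```bash
python3 - <<'E'
from plan import *
state()
o=get_obs();
rows([((537.5,29,290),0,1.678),((575,200,290),0,.196+np.pi/2)],0,mm=20)
E
```

```text
t 21.65 grasp [537.4  30.1 109.4] eul [-3.141 -0.     1.678] gap 0.09 F [ 1.1 -0.4 -0.9] ff 45.0 q [ 0.25  0.48 -0.53  1.97  0.34  0.78 -0.36]
0 [ -0, -0, -0.6, -0, -0, 0, 0, -0.01, -0, -0.6, -0, -0, 0, 0, 0, -0, -0.61, -0, -0, 0, 0, -0, -0, -0.6, -0, -0, 0, 0, -0.01, -0, -0.6, -0, -0, 0, 0, 0, -0, -0.6, -0, -0, 0, 0, -0, -0, -0.6, -0.01, -0, 0, 0, -0.01, -0, -0.61, 0, -0, 0, 0, 0, -0, -0.6, 0, -0, 0, 0, -0, -0.01, -0.6, 0, -0, 0, 0, 0.61, 0.21, 0, 0, -0, -0.14, 0, 0.62, 0.21, 0, 0, -0, -0.14, 0 ]
12 [ 0.61, 0.22, 0, 0, -0, -0.14, 0, 0.61, 0.22, 0, 0, -0, -0.15, 0, 0.6, 0.23, 0, 0, -0, -0.14, 0, 0.61, 0.24, 0, 0, -0, -0.14, 0, 0.6, 0.24, 0, 0, -0, -0.14, 0, 0.6, 0.25, 0, 0, -0, -0.14, 0, 0.59, 0.25, 0, 0, -0, -0.14, 0 ]
end [574.9 199.9 453.3] grasp [574.9 200.  290. ] [ 3.141 -0.     1.767]
```

>>> play_rows(steps=[0,0,-0.3,0,0,0,0,0,0,-0.6,0,0,0,0,0,0,-0.6,0,0,0,0,0,0,-0.6,0,0,0,0,0,0,-0.6,0,0,0,0,0,0,-0.6,0,0,0,0,0,0,-0.6,0,0,0,0,0,0,-0.6,0,0,0,0,0,0,-0.6,0,0,0,0,0,0,-0.6,0,0,0,0,0,0,-0.4,0,0,0,0])

```text
t: 23.02
tool_pos: [537.7, 30.1, 457.0]
orientation: [3.141, -0.0, 1.678]
ft_force: [1.0, 0.1, -3.9]
finger_gap: 0.088
finger_force: 45.0
```

>>> play_rows(steps=[0.61,0.21,0,0,0,-0.14,0,0.62,0.21,0,0,0,-0.14,0,0.61,0.22,0,0,0,-0.14,0,0.61,0.22,0,0,0,-0.15,0,0.6,0.23,0,0,0,-0.14,0,0.61,0.24,0,0,0,-0.14,0,0.6,0.24,0,0,0,-0.14,0,0.6,0.25,0,0,0,-0.14,0,0.59,0.25,0,0,0,-0.14,0,0,0,0,0,0,0,0,0,0,0,0,0,0,0])

```text
t: 24.4
tool_pos: [575.2, 200.4, 455.5]
orientation: [-3.14, 0.0, 1.766]
ft_force: [0.4, -0.3, -4.0]
finger_gap: 0.093
finger_force: 45.0
```

```bash
python3 - <<'E'
from plan import *
state()
from h import *
W=optics.camera_model('wrist');im=optics.capture('wrist'); np.savez('pics/W3.npz',**W); cv2.imwrite('pics/w3raw.png',im)
R=Ro.from_euler('z',.196).as_matrix(); t=np.array([595,339,0])
k=1.5625; b=cv2.resize(im,(800,600),interpolation=cv2.INTER_CUBIC)
P=[(x,y,142) for x in (-8,8) for y in (-110,-60,0,60,110)]+[(0,-110,10),(0,110,10)]
for u,v in proj(W,np.array(P)@R.T+t): cv2.circle(b,(int(u*k),int(v*k)),2,(0,0,255),-1)
cv2.imwrite('pics/w3.png',b)
E
```

```text
t 24.4 grasp [575.1 200.3 292.2] eul [-3.14   0.     1.766] gap 0.093 F [ 0.4 -0.3 -4. ] ff 45.0 q [ 0.06  0.4  -0.66  1.63  0.26  1.21 -0.46]
```

View pics/w3.png

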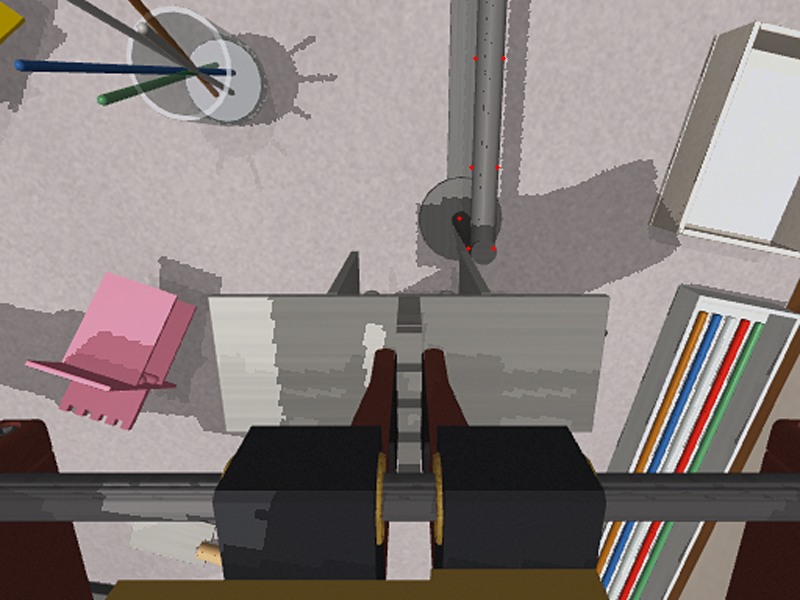

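The bar runs from (492,0) to (483,250) in this view, within 3 px of the model, and the saddle hangs straight in the grip. I'll move over so the bar lies in the tool's plane, then measure its edges from there.

```bash
cat > bar.py <<'E'
from plan import *
from h import *
def look(name,x0,yaw0=.196,c=(595,339),zc=142):
    W=optics.camera_model('wrist');im=optics.capture('wrist'); cv2.imwrite(f'pics/{name}.png',im)
    return measure(im,W,yaw0,c,zc)
def measure(im,W,yaw0,c,zc,ys):
    g=cv2.GaussianBlur(cv2.cvtColor(im,cv2.COLOR_BGR2GRAY),(3,3),0).astype(float)
    R=Ro.from_euler('z',yaw0).as_matrix(); X=np.arange(-20,20.01,.25)
    for y in ys:
        P=np.c_[X,0*X+y,0*X+zc]@R.T+[*c,0]; uv=proj(W,P).astype(np.float32)
        s=cv2.remap(g.astype(np.float32),uv[None,:,0],uv[None,:,1],cv2.INTER_LINEAR)[0]
        print(y,uv[80].round(),' '.join(f'{v:.0f}' for v in s[::4]))
E
python3 - <<'E'
from bar import *
W=dict(np.load('pics/W3.npz')); im=cv2.imread('pics/w3raw.png')
measure(im,W,.196,(595,339),142,(-90,-60,-30,0,20))
rows([((579,260,292),0,1.767)],0,mm=20)
E
```

```text
-90 [309. 139.] 67 50 39 38 39 40 40 40 40 40 39 41 52 70 87 99 106 110 117 126 128 125 118 113 109 104 94 79 69 71 75 81 99 118 124 124 124 124 122 120 122
-60 [310. 107.] 124 124 123 123 123 124 123 120 116 116 118 110 92 83 90 100 107 116 123 130 132 126 119 113 108 102 92 88 115 146 147 131 124 124 124 123 122 121 121 121 136
-30 [312.  73.] 125 125 124 123 122 123 120 118 116 115 117 108 89 83 92 101 108 116 124 129 127 121 117 112 109 103 91 82 115 152 141 123 119 120 122 124 123 122 121 123 134
0 [313.  37.] 126 124 123 124 124 124 120 117 117 116 116 105 85 82 92 102 108 112 120 128 129 123 117 112 107 100 88 86 124 160 146 125 122 121 122 123 123 122 121 125 142
20 [314.  12.] 125 122 122 123 124 124 121 117 116 116 117 107 87 84 93 103 102 97 114 127 127 121 115 111 107 100 87 87 132 152 127 122 124 123 121 121 121 122 122 123 141
0 [ 0.48, 0.13, 0, -0, 0, -0.01, 0, 0.49, 0.12, 0, -0.01, 0, -0, 0, 0.48, 0.13, 0, -0, 0, -0.01, 0, 0.49, 0.13, 0.01, -0.01, 0.01, -0, 0 ]
end [579.  260.1 455.2] grasp [579.  260.1 291.9] [ 3.141 -0.     1.767]
```

```bash
python3 - <<'E'
from bar import *
rows([((606.4,280,285),0,1.767)],0,mm=20)
E
```

```text
0 [ 0.48, 0.31, 0.05, -0, 0, -0, 0, 0.49, 0.3, 0.04, -0.01, 0, -0.01, 0, 0.48, 0.31, 0.05, 0, 0, -0, 0, 0.48, 0.31, 0.05, -0, 0.01, -0.01, 0, 0.48, 0.3, 0.05, -0.01, -0, -0, 0 ]
end [606.3 279.9 448.3] grasp [606.3 279.9 285. ] [ 3.141 -0.     1.767]
```

>>> play_rows(steps=[0.48,0.31,0.05,0,0,0,0,0.49,0.31,0.05,0,0,0,0,0.48,0.31,0.05,0,0,0,0,0.48,0.31,0.05,0,0,0,0,0.48,0.3,0.05,0,0,0,0,0,0,0,0,0,0,0,0,0,0,0,0,0,0])

```text
t: 25.32
tool_pos: [606.4, 280.5, 448.0]
orientation: [-3.141, 0.0, 1.766]
ft_force: [-0.0, -0.3, -3.7]
finger_gap: 0.085
finger_force: 45.0
```

```bash
python3 - <<'E'
from bar import *
state()
W=optics.camera_model('wrist');im=optics.capture('wrist'); cv2.imwrite('pics/w4raw.png',im); np.savez('pics/W4.npz',**W)
measure(im,W,.196,(595,339),142,(0,30,60,80))
k=1.5625; b=cv2.resize(im,(800,600),interpolation=cv2.INTER_CUBIC)
R=Ro.from_euler('z',.196).as_matrix()
P=[(x,y,142) for x in (-8,8) for y in (0,60)]
for u,v in proj(W,np.array(P)@R.T+[595,339,0]): cv2.circle(b,(int(u*k),int(v*k)),2,(0,0,255),-1)
cv2.imwrite('pics/w4.png',b)
E
```

```text
t 25.32 grasp [606.3 280.4 284.7] eul [-3.141  0.     1.766] gap 0.085 F [-0.  -0.3 -3.7] ff 45.0 q [-0.09  0.51 -0.64  1.49  0.31  1.25 -0.57]
0 [261. 121.] 181 179 178 178 177 178 179 180 180 178 180 163 119 95 101 100 101 118 130 131 126 118 112 107 101 91 76 71 90 129 163 177 181 183 183 181 179 179 180 182 182
30 [261.  88.] 182 182 182 182 181 182 184 183 182 182 180 157 115 96 104 106 105 121 132 131 126 118 112 107 100 90 75 69 96 142 167 173 177 178 179 180 180 180 180 181 182
60 [261.  51.] 182 183 184 179 157 128 111 104 105 118 129 119 98 95 105 113 118 125 131 130 124 117 111 107 99 88 74 75 97 113 111 106 95 98 115 138 166 180 186 188 188
80 [261.  26.] 128 129 128 129 129 129 130 131 129 128 129 120 96 94 106 113 119 124 129 128 123 116 111 107 99 87 73 67 74 80 81 82 81 82 82 81 81 81 82 81 81
```

View pics/w4.png

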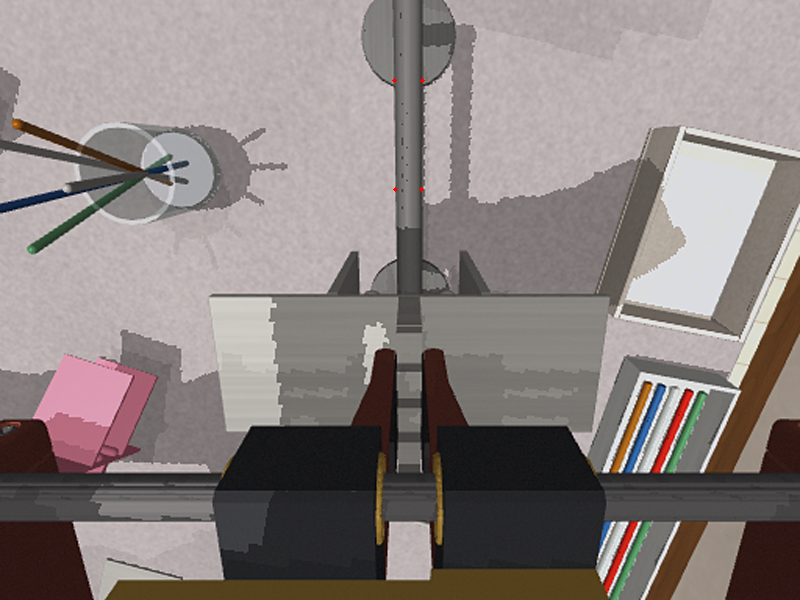

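The bar (396–423) and the ridge (397–421) are both centred at column 409, so the saddle is aligned with the bar. Next I'll move along the bar to its middle and descend.

```bash
python3 - <<'E'
from bar import *
rows([((595.2,339,285),0,1.767),((595.2,339,190),0,1.767)],0,mm=15)
E
```

```text
0 [ 0.5, 0, -0, -0, 0, -0, 0, 0.5, 0.01, -0, -0.01, 0, -0.01, 0, 0.5, -0, -0, 0, 0, -0, 0, 0.5, 0, -0.01, -0, 0.01, -0.01, 0, -0, 0, 0.45, -0, -0, 0, 0, -0, 0, 0.46, -0, -0, 0, 0, -0, 0, 0.45, -0, -0, 0, 0, -0, 0, 0.45, -0, -0, 0, 0, -0, 0, 0.46, -0, -0, 0, 0, -0, 0, 0.45, -0, -0, 0, 0, -0, 0, 0.45, -0, -0, 0, 0 ]
end [595.1 339.1 353.3] grasp [595.1 339.1 190. ] [-3.141 -0.     1.767]
```

>>> play_rows(steps=[0.5,0,0,0,0,0,0,0.5,0,0,0,0,0,0,0.5,0,0,0,0,0,0,0.5,0,0,0,0,0,0,0,0,0,0,0,0,0,0,0,0.4,0,0,0,0,0,0,0.4,0,0,0,0,0,0,0,0,0,0,0])

```text
t: 26.38
tool_pos: [594.8, 338.5, 422.1]
orientation: [-3.138, 0.001, 1.766]
ft_force: [0.4, 0.8, -3.8]
finger_gap: 0.087
finger_force: 45.0
```

```bash
python3 - <<'E'
from bar import *
state(); rows([((595.1,339,190),0,1.767)],0,mm=12)
E
```

```text
t 26.38 grasp [594.2 338.2 258.8] eul [-3.138e+00  1.000e-03  1.766e+00] gap 0.087 F [ 0.4  0.8 -3.8] ff 45.0 q [-0.18  0.56 -0.64  1.47  0.34  1.23 -0.67]
0 [ 0, 0, 0.38, -0.01, 0, -0, 0, 0.01, 0.01, 0.38, -0.01, 0.01, -0.01, 0, -0, 0, 0.39, -0.01, -0, 0, 0, 0, 0, 0.38, -0.01, 0, -0, 0, 0, 0.01, 0.38, -0.01, 0.01, -0.01, 0, 0.01, -0, 0.38, -0, -0, 0, 0 ]
end [595.1 339.1 353.4] grasp [595.  339.1 190.1] [-3.141 -0.     1.767]
```

>>> play_rows(steps=[0,0,0.38,-0.01,0,0,0,0.01,0.01,0.38,-0.01,0,0,0,0,0.01,0.38,-0.01,0,0,0,0,0,0.38,-0.01,0,0,0,0,0.01,0.38,0,0,0,0,0,0,0.38,0,0,0,0,0,0,0,0,0,0,0,0,0,0,0,0,0,0])

```text
t: 27.38
tool_pos: [595.6, 340.3, 356.2]
orientation: [3.139, -0.001, 1.767]
ft_force: [0.7, 0.4, -3.8]
finger_gap: 0.086
finger_force: 45.0
```

```bash
python3 - <<'E'
from bar import *
state()
o=get_obs();p=np.array(o['tool_pos'])+Ro.from_euler('xyz',o['orientation']).apply([0,0,G])
print('local',Ro.from_euler('z',-.196).apply(p-[595,339,0]).round(2), np.round(o['moment'],3))
W=optics.camera_model('wrist');im=optics.capture('wrist')
measure(im,W,.196,(595,339),142,(40,50,60,75))
E
```

```text
t 27.38 grasp [596.  340.5 192.9] eul [ 3.139e+00 -1.000e-03  1.767e+00] gap 0.086 F [ 0.7  0.4 -3.8] ff 45.0 q [-0.19  0.61 -0.62  1.54  0.38  1.11 -0.71]
local [  1.3    1.25 192.85] [ 0.018 -0.09   0.019]
40 [259. 165.] 106 178 194 194 196 195 193 176 139 134 133 123 102 104 116 124 129 134 139 137 132 127 122 117 109 97 82 72 100 119 127 134 133 134 136 136 135 134 134 133 131
50 [259. 150.] 196 195 194 194 194 194 191 160 134 136 136 126 101 105 117 125 130 137 135 134 133 126 121 117 109 97 81 73 101 117 118 129 133 133 135 136 135 135 136 137 135
60 [258. 135.] 193 195 196 194 193 193 197 201 200 199 199 173 109 104 116 125 130 138 134 132 134 126 121 116 108 96 81 76 119 176 196 197 197 196 191 197 201 197 192 192 194
75 [258. 111.] 196 194 193 194 195 196 196 198 198 197 199 177 111 105 117 126 130 139 145 142 134 126 121 116 108 95 78 79 125 171 188 195 195 197 196 198 199 196 193 193 194
```

>>> play_rows(steps=[0,-0.04,0.06,0.03,0,0,0,0,0,0.06,0,0,0,0,0,0,0.06,0,0,0,0,0,0,0.06,0,0,0,0,0,0,0.06,0,0,0,0,0,0,0,0,0,0,0])

```text
t: 28.18
tool_pos: [594.4, 339.8, 346.6]
orientation: [-3.141, -0.0, 1.767]
ft_force: [0.4, -0.7, -5.1]
finger_gap: 0.088
finger_force: 45.0
```

```bash
python3 - <<'E'
from bar import *
state()
o=get_obs();p=np.array(o['tool_pos'])+Ro.from_euler('xyz',o['orientation']).apply([0,0,G])
print('local',Ro.from_euler('z',-.196).apply(p-[595,339,0]).round(2), np.round(o['moment'],3))
E
```

```text
t 28.18 grasp [594.3 339.9 183.3] eul [-3.141 -0.     1.767] gap 0.088 F [ 0.4 -0.7 -5.1] ff 45.0 q [-0.2   0.62 -0.62  1.55  0.39  1.09 -0.71]
local [ -0.52   1.   183.27] [-0.027 -0.115 -0.043]
```

>>> play_rows(steps=[0,0.01,0.04,0,0,0,0,0,0,0.04,0,0,0,0,0,0,0.03,0,0,0,0,0,0,0,0,0,0,0])

```text
t: 28.68
tool_pos: [594.7, 339.9, 343.4]
orientation: [-3.141, -0.0, 1.767]
ft_force: [-0.1, 0.1, -3.9]
finger_gap: 0.09
finger_force: 45.0
```

>>> play_rows(steps=[0,0,0.03,0,0,0,0,0,0,0,0,0,0,0])

```text
t: 28.92
tool_pos: [594.7, 340.0, 342.7]
orientation: [3.141, -0.0, 1.767]
ft_force: [0.0, -0.4, -3.2]
finger_gap: 0.085
finger_force: 45.0
```

>>> play_rows(steps=[0,0,0.03,0,0,0,0,0,0,0,0,0,0,0])

```text
t: 29.18
tool_pos: [594.6, 340.1, 342.6]
orientation: [3.141, -0.0, 1.767]
ft_force: [-2.3, -1.6, 5.5]
finger_gap: 0.086
finger_force: 45.0
```

Contact came at grasp z = 179.3, against an expected 179.4, so the saddle is seated. Now I'll release it gently.

>>> play_rows(steps=[0,0,0,0,0,0,0,0,0,0,0,0,0,0,0,0,0,0,0,0,0], grip_force=4)

```text
t: 29.55
tool_pos: [594.7, 340.1, 342.6]
orientation: [3.141, -0.001, 1.766]
ft_force: [-3.0, -2.1, 6.9]
finger_gap: 0.091
finger_force: 4.0
```

>>> play_rows(steps=[0,0,0,0,0,0,0.11,0,0,0,0,0,0,0.13,0,0,0,0,0,0,0.17,0,0,0,0,0,0,0.25,0,0,0,0,0,0,0.35,0,0,0,0,0,0,0.45,0,0,0,0,0,0,0.45,0,0,0,0,0,0,0.45])

```text
t: 30.55
tool_pos: [594.6, 340.0, 341.7]
orientation: [-3.142, -0.0, 1.767]
ft_force: [0.4, -0.6, 0.1]
finger_gap: 0.449
finger_force: 0.0
```

```bash
python3 - <<'E'
from bar import *
state()
E
```

```text
t 30.55 grasp [594.6 340.  178.4] eul [-3.142 -0.     1.767] gap 0.449 F [ 0.4 -0.6  0.1] ff 0.0 q [-0.2   0.63 -0.62  1.55  0.39  1.09 -0.71]
```

Released with no force left on the tool. Retreat straight up, move back from the stand, and take a look.

>>> play_rows(steps=[0,0,-0.2,0,0,0,0.45,0,0,-0.4,0,0,0,0.45,0,0,-0.5,0,0,0,0.45,0,0,-0.6,0,0,0,0.45,0,0,-0.7,0,0,0,0.45,0,0,-0.7,0,0,0,0.45,-0.7,0,-0.3,0,0,0,0.45,-0.7,0,-0.3,0,0,0,0.45,-0.7,0,-0.2,0,0,0,0.45,-0.7,0,0,0,0,0,0.45,-0.7,0,0,0,0,0,0.45,-0.7,0,0,0,0,0,0.45])

```text
t: 32.05
tool_pos: [619.4, 214.7, 458.2]
orientation: [-3.141, -0.0, 1.766]
ft_force: [-0.6, -0.1, 0.2]
finger_gap: 0.452
finger_force: 0.0
```

>>> play_rows(steps=[-0.7,0,0,0,0,0,0.45,-0.7,0,0,0,0,0,0.45,-0.7,0,0,0,0,0,0.45,0,0,0,0,0,0,0.45,0,0,0,0,0,0,0.45])

```text
t: 32.67
tool_pos: [631.2, 155.2, 458.7]
orientation: [3.142, -0.001, 1.767]
ft_force: [0.9, 0.2, -1.0]
finger_gap: 0.45
finger_force: 0.0
```

```bash
python3 - <<'E'
from bar import *
state()
W=optics.camera_model('wrist');w=optics.capture('wrist');s=optics.capture('scene');t=optics.capture('top')
f=lambda im,x,y,a,b,W,H:cv2.resize(im[y:y+b,x:x+a],(W,H),interpolation=cv2.INTER_CUBIC)
cv2.imwrite('pics/end.png',np.vstack([np.hstack([f(s,305,110,110,110,400,400),f(w,128,0,384,384,400,400)]),np.hstack([f(s,0,0,512,256,400,200),f(t,0,60,512,256,400,200)])]))
E
```

```text
t 32.67 grasp [631.2 155.4 295.4] eul [ 3.142e+00 -1.000e-03  1.767e+00] gap 0.45 F [ 0.9  0.2 -1. ] ff 0.0 q [ 0.11  0.47 -0.63  1.52  0.28  1.25 -0.37]
```

View pics/end.png

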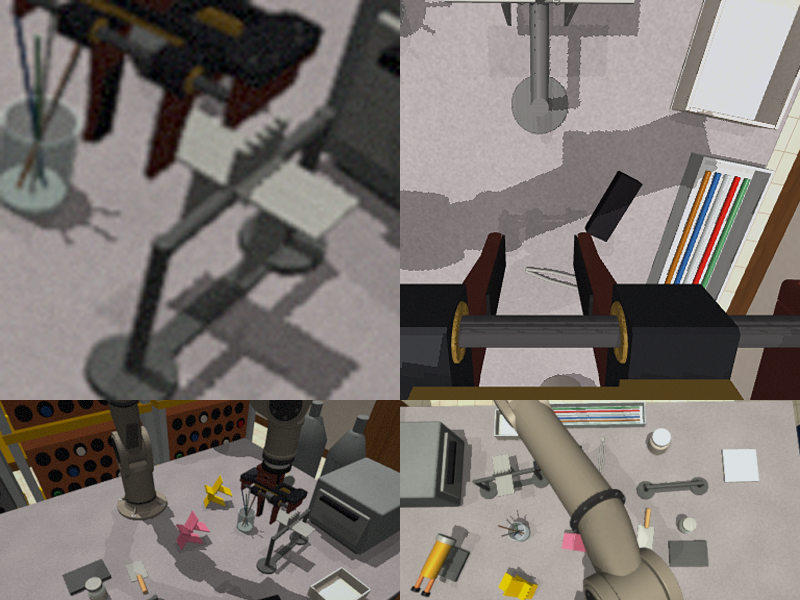

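The picture shows the saddle hanging level astride the middle of the tall stand's bar, with its plate around (265,185) in the scene crop and one leg on each side. It is clear of both posts, nothing else looks disturbed, and the gripper is touching nothing.

```bash
python3 -c "
from bench import manip
print(manip.hand_in())"
```

```text
the job is handed in; nothing more can be done
None
```

The rod rest was stood on its legs and released, then hung level on the middle of the taller stand's crossbar and let go; the job is handed in at about 33 s, and nothing else looked moved in the final picture.

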